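# Sort left- and right-hand articulator brackets into the case and lock it

### The arm

A 6-joint arm with a two-finger parallel gripper is mounted at the origin on the work surface. World frame = base frame: x ahead of the robot, y to its left, z up, the work surface at z = 0. Lengths are in m, angles in rad, forces in N, time in s.
With the tool pointing down it reaches from about 0.25 to 0.8 m from the base axis. Payload 8.5 kg.
Tool frame: the origin (TCP) lies midway between the tips of the shut fingers; the grasp point (between the pads) lies 19 mm behind it; z points along the fingers, y is the line along which they close (so a half turn about z gives the same grasp; the last joint's range is limited). The gripper opens to 85 mm and grips with 20 to 120 N. Pads are 22 mm wide; open, the fingers measure 114 mm over their backs; the gripper's body (76 mm by 85 mm) begins 54 mm behind the grasp point. The pads swing forward as they close: fully open they stand 13 mm farther back than shut.
Start: joints at [1.104, 0.238, -0.013, 1.319, 0, 1.571], TCP at [0.236, 0.469, 0.231] pointing down, gripper open.
Joint ranges: [-2.66, 2.66], [-1.03, 1.9], [-1.14, 1.46], [-1.82, 2.27], [-1.45, 1.34], [-3.14, 3.14]. Speed limits (rad/s): [2.22, 2.22, 2.79, 3.14, 3.14, 3.14].

### API

Orientations are given as a rotation vector (axis times angle).
In Python, from rig import sense, get_image, camera_info, sign_off gives the robot as it stands.
- The arm moves only by the tool servo_tool, never from a script. Its argument "plan" is a list of rows, each a list of 7 numbers: the shift along the tool's x, y, z in cm, then the turn, a rotation vector about the tool's x, y, z in rad, then the finger opening in cm, from 0 to 8.54. A call has 1 to 10 rows; each row shifts and turns the commanded pose from where the row before left it, along the tool's axes as they then stand; what a row does not reach is not made up. A row lasts 1/8 s, in which the tool goes at most 62.5 mm and 10.7 degrees, less where a joint would pass 70% of its speed; a pose out of reach is approached as far as the arm can. A call with a gripper value outside its range is refused whole. The fingers move at their own pace and stop on an object; "newtons" is the grip in N (left out, the last holds). Time passes only in rows, so rows that do not move let the fingers close. It gives the time, the measured TCP pose, the force, the opening and the grip force at its end, in the units of the state.
- sense(): the state, without advancing time (a new reading comes with each control period).
- get_image(name): name is "side" or "top"; returns the picture (420x560x3 uint8, blue, green, red); there is no depth.
- camera_info(name): a dict with "K" (3x3 intrinsics, pixels), "distortion" ([k1, k2, p1, p2, k3] as OpenCV has them; the pictures are not rectified), "xyz" and "orientation" of the camera in the world. Camera axes: x right, y down, z forward; pixel columns grow to the right and rows downward; lengths in m; the calibration is good to about 2 mm. A picture is of the moment at which its call begins. camera_info takes no time and is no camera call.
- sign_off(): hands the job in; it is judged then, once.
The state is a dict: "time_s": time; "joints": joint angles; "joint_velocities": joint speeds; "joint_torque": joint torques, N m; "eef_pos": TCP position; "orientation": TCP orientation; "ft_force": force on the tool from outside, world axes, zero at the start; "torque": the same for the moment, N m; "gripper_width": finger opening in m; "gripper_force": force on a finger pad.
Only numpy, scipy, OpenCV 4.12 (cv2) and the standard library are available. Lean on these libraries where they do the work, as an engineer would, in place of code of your own. Each camera call takes 0.05 s, during which the arm holds its last target. There are 200 camera calls.

### The job

Sort the articulator brackets lying on the rubber mat into the open case: left-hand brackets flat on their feet in the yellow bay, right-hand brackets flat on their feet in the blue bay. Then shut the lid fully, and only once it is down turn the red turnbutton square across it to lock it. Leave the other things on the bench where they are.

Things in the scene. Friction and masses are not known exactly. Their poses are not given: they have to be found in the camera images.
- case: grey case fixed to the bench, 198 (x) by 178 (y) by 50 mm high, walls and floor 5 mm thick. Origin: centre of its underside; x points from the turnbutton side to the lid's hinge side, away from the robot. A full-height 5 mm wall at x = 0 makes two bays, 91 (x) by 168 mm (y) inside, centred at x = -48 and +48 mm; each takes three brackets, webs along the case's x, 47 mm apart.
- pad_yellow: yellow liner on the floor of one bay (either one): the bay for left-hand brackets. 90 x 166 mm, 2 mm thick, fixed. Origin: centre of its underside, on the case floor; axes as the case's.
- pad_blue: blue liner on the floor of the other bay: the bay for right-hand brackets. Size, origin and axes as the yellow one's.
- bracket_left1: left-hand bracket, loose, 75 g, may be absent. Brass L foot 5 mm thick, long leg 72 (x) by 20 mm; on it a steel web 62 mm long (x), 10 mm thick (y), from 5 to 29 mm high: pinch it from above. Toe 22 mm wide at the +x end (x 14 to 36 mm), out to 32 mm on the left (+y) side: web up, toe end away from you, the toe points left. Origin: underside, middle of the long leg; z up.
- bracket_left2: left-hand bracket, loose, 75 g, may be absent. Brass L foot 5 mm thick, long leg 72 (x) by 20 mm; on it a steel web 62 mm long (x), 10 mm thick (y), from 5 to 29 mm high: pinch it from above. Toe 22 mm wide at the +x end (x 14 to 36 mm), out to 32 mm on the left (+y) side: web up, toe end away from you, the toe points left. Origin: underside, middle of the long leg; z up.
- bracket_left3: left-hand bracket, loose, 75 g, may be absent. Brass L foot 5 mm thick, long leg 72 (x) by 20 mm; on it a steel web 62 mm long (x), 10 mm thick (y), from 5 to 29 mm high: pinch it from above. Toe 22 mm wide at the +x end (x 14 to 36 mm), out to 32 mm on the left (+y) side: web up, toe end away from you, the toe points left. Origin: underside, middle of the long leg; z up.
- bracket_right1: right-hand bracket, loose, 75 g, may be absent. Brass L foot 5 mm thick, long leg 72 (x) by 20 mm; on it a steel web 62 mm long (x), 10 mm thick (y), from 5 to 29 mm high: pinch it from above. Toe 22 mm wide at the +x end (x 14 to 36 mm), out to 32 mm on the right (-y) side: web up, toe end away from you, the toe points right. Origin: underside, middle of the long leg; z up.
- bracket_right2: right-hand bracket, loose, 75 g, may be absent. Brass L foot 5 mm thick, long leg 72 (x) by 20 mm; on it a steel web 62 mm long (x), 10 mm thick (y), from 5 to 29 mm high: pinch it from above. Toe 22 mm wide at the +x end (x 14 to 36 mm), out to 32 mm on the right (-y) side: web up, toe end away from you, the toe points right. Origin: underside, middle of the long leg; z up.
- bracket_right3: right-hand bracket, loose, 75 g, may be absent. Brass L foot 5 mm thick, long leg 72 (x) by 20 mm; on it a steel web 62 mm long (x), 10 mm thick (y), from 5 to 29 mm high: pinch it from above. Toe 22 mm wide at the +x end (x 14 to 36 mm), out to 32 mm on the right (-y) side: web up, toe end away from you, the toe points right. Origin: underside, middle of the long leg; z up.
- lid (a joint): angle of the grey lid (198 x 178 x 8 mm, 250 g), hinged on the case's +x rim about the case's y: 0 shut (top face then 58.5 mm above the bench), 1.57 upright, starts at 1.65 to 1.85, stop at 1.95. Stiff hinge: it stays where it is left and needs 2 to 4 N near its free edge; it can be pushed down from behind.
- lid_hinge (a point): point on the lid's hinge axis, middle of the case's far rim, 50.5 mm above the bench.
- lid_handle (a point): top of the black knob handle on the lid's outer face, 35 mm off that face, 168 mm from the hinge axis, in the middle of the lid's width.
- turnbutton (a joint): angle of the red turnbutton at the front of the case: 0 with its arm along the front edge, clear of the lid (pointing to the case's +y); grows clockwise seen from above; 1.57 with the arm to the case's +x, square across the lid's edge. Stop at 1.6, starts at 0 to 0.3. Light friction (0.04 Nm), stays where left; push the arm sideways or pinch it from above.
- turnbutton_pivot (a point): top of the turnbutton on its upright axis (case x = -117, y = -62 mm), 81.5 mm above the bench. The arm is a bar 16 mm wide, 61.5 to 81.5 mm above the bench, from 10 mm behind the axis to 56 mm before it; a hub 22 mm across.
- turnbutton_tip (a point): middle of the outer end of the turnbutton's arm, 56 mm from its axis.
- weight: brass weight, 44 mm across, 60 mm high, origin at its foot. Bystander: leave alone.
- plier: chrome Adams plier lying flat, about 150 mm long, 16 mm high. Bystander: leave alone.
- wheel_holder: black rubber polishing wheel on its holder, 90 x 60 mm, 90 mm high. Bystander: leave alone.
- stone_model: white stone dental model, 65 x 70 mm, 34 mm high. Bystander: leave alone.
Not all that is in view belongs to the job. What is shaped like the bracket_right3 but pink or turquoise is not meant.

How it is judged:
By the outcome, as a careful person would: the job done as asked, in the order asked, and still so for the second after the job is handed in, with the robot touching nothing.
Of bracket_left1, bracket_left2, bracket_left3, bracket_right1, bracket_right2, bracket_right3 only 4 to 6 are there at a start; the rules pass over those that are not, and their reading is None.
At some moment in a run one of bracket_left1, bracket_left2, bracket_left3, bracket_right1, bracket_right2, bracket_right3 may be knocked a few centimetres aside while the robot is not near it.
It also fails if it takes over 210 s, if anything falls off the work surface, if the arm or the gripper's body presses on something with over 40 N, if the wrist force passes 120 N, or if a joint passes its speed limit or range.

## Working session

There is one attempt and no reset: what is moved stays moved. The work goes in short steps, Python scripts to look and compute and a tool call to move; the robot and the scene stay as the last step left them, time stands still between calls to the robot, and variables do not carry over. Pictures are saved under pics/ and viewed, at most 14 in all, crops included, and the job is handed in when it is done.

Besides the shell and the picture viewer there is one more tool, called after "Call:" as name([rows], argument=value, ...), one row to a line, values as JSON. servo_tool: Moves the arm, as the interface text tells. Its arguments: {"type":"object","properties":{"plan":{"type":"array","items":{"type":"array","items":{"type":"number"}}},"newtons":{"type":"number"}},"required":["plan"]}

```bash
mkdir -p pics
cat > h.py <<'E'
import numpy as np, cv2
from scipy.spatial.transform import Rotation as R
from rig import sense,get_image,camera_info,sign_off
def cam(n):
    c=camera_info(n); o=np.array(c['orientation'],float)
    M=R.from_rotvec(o).as_matrix() if o.size==3 else o.reshape(3,3)
    return np.array(c['K'],float).reshape(3,3),np.array(c['distortion'],float),np.array(c['xyz']),M
def px2w(n,uv,z):
    K,d,t,M=cam(n); p=cv2.undistortPoints(np.array(uv,float).reshape(-1,1,2),K,d).reshape(-1,2)
    r=np.c_[p,np.ones(len(p))]@M.T
    z=np.broadcast_to(z,len(p)); return t+r*((z-t[2])/r[:,2])[:,None]
def w2px(n,P):
    K,d,t,M=cam(n); P=np.atleast_2d(P).astype(float)
    return cv2.projectPoints((P-t)@M,np.zeros(3),np.zeros(3),K,d)[0].reshape(-1,2)
def save(n,f,box=None,s=1):
    im=get_image(n)
    if box: im=im[box[1]:box[3],box[0]:box[2]]
    if s!=1: im=cv2.resize(im,None,fx=s,fy=s,interpolation=cv2.INTER_CUBIC)
    cv2.imwrite('pics/'+f,im)
E
python3 - <<'E'
from h import *
print(sense()); 
for n in('side','top'): print(n,camera_info(n))
save('top','t0.png',s=1.42); save('side','s0.png',s=1.42)
E
```

```text
{'time_s': 0.0, 'joints': array([ 1.10399112e+00,  2.38795194e-01, -1.42462245e-02,  1.31919922e+00,
        1.40402669e-05,  1.57081168e+00]), 'joint_velocities': array([ 0.00033555, -0.00057321, -0.00023645, -0.00175107, -0.00079878,
        0.00030926]), 'joint_torque': array([-4.03448503e-03, -5.38782477e+01,  3.46441054e+01,  1.78002164e-02,
        1.04509481e-04, -2.72374081e-05]), 'eef_pos': array([0.23607992, 0.46846557, 0.23067319]), 'orientation': array([-7.26559312e-01, -3.05606390e+00,  2.20185938e-03]), 'ft_force': array([-0.39900387,  0.46996885,  0.42273523]), 'torque': array([ 0.02518279,  0.02466965, -0.04775843]), 'gripper_force': 0.0, 'gripper_width': 0.08525629973571687}
side {'K': array([[412.78450696,   0.        , 277.8890745 ],
       [  0.        , 412.78450696, 212.34748284],
       [  0.        ,   0.        ,   1.        ]]), 'distortion': array([-0.09767006,  0.        ,  0.        ,  0.        ,  0.        ]), 'xyz': array([0.32594834, 0.86555079, 0.83490584]), 'orientation': array([-0.32329732,  2.77445881, -1.18967558])}
top {'K': array([[493.55043112,   0.        , 277.85893359],
       [  0.        , 493.55043112, 215.69234488],
       [  0.        ,   0.        ,   1.        ]]), 'distortion': array([0.0435322, 0.       , 0.       , 0.       , 0.       ]), 'xyz': array([0.28832929, 0.08211083, 1.18451508]), 'orientation': array([-2.05681543,  2.17192096, -0.2319929 ])}
```

View pics/t0.png

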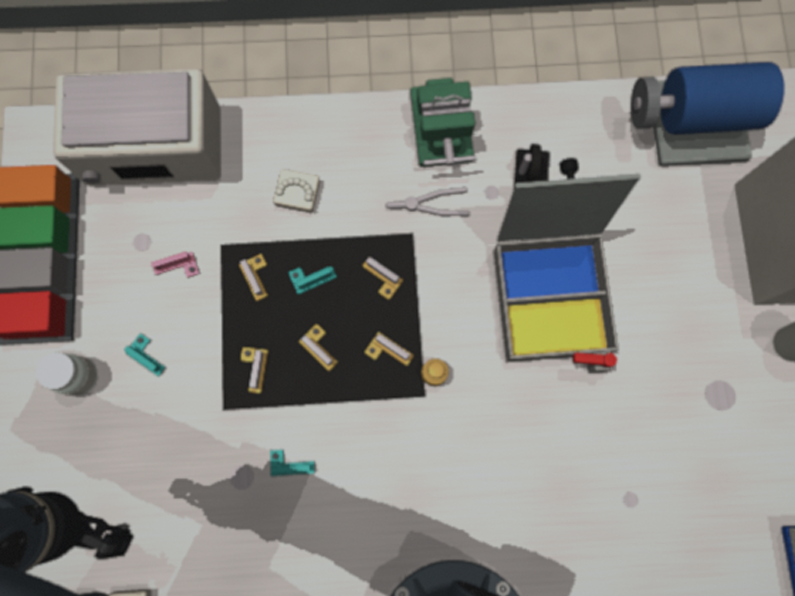

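View pics/s0.png

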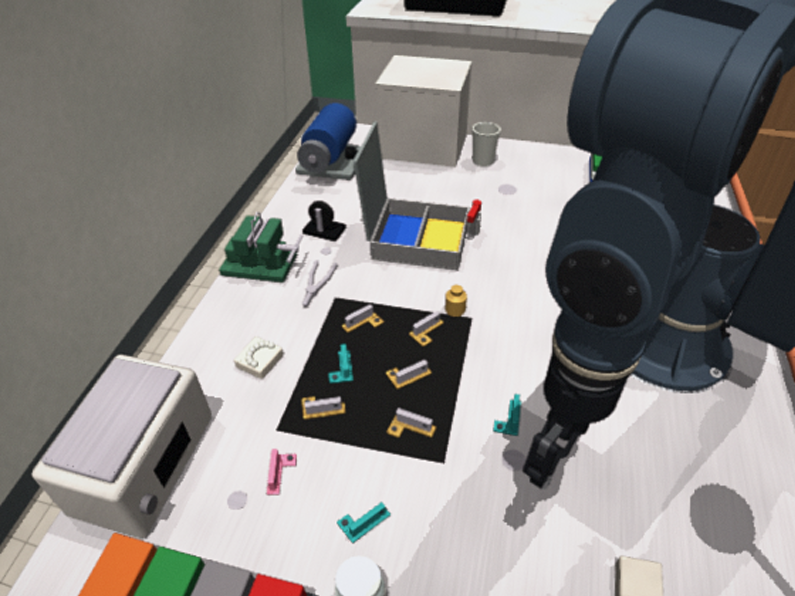

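Run:
```python
from h import *
save('top','m1.png',(150,165,306,281),5); save('top','c1.png',(345,160,455,265),5)
```

```text
(no output)
```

View pics/m1.png

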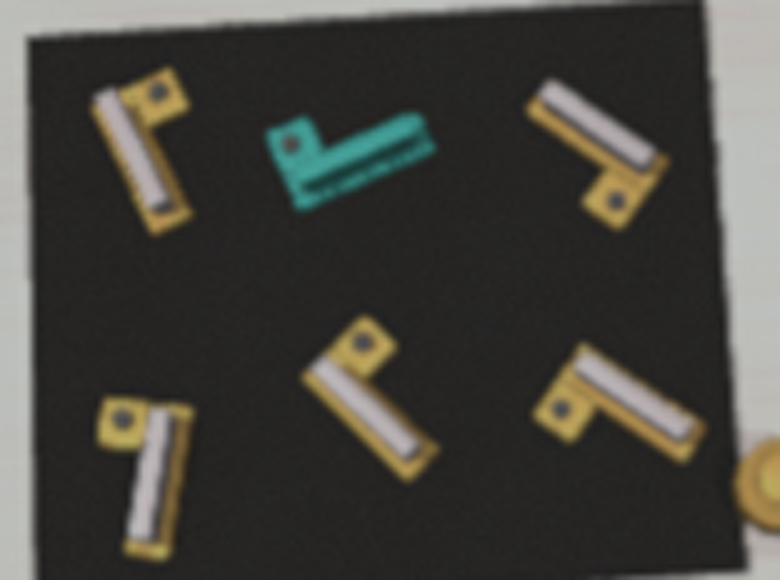

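View pics/c1.png

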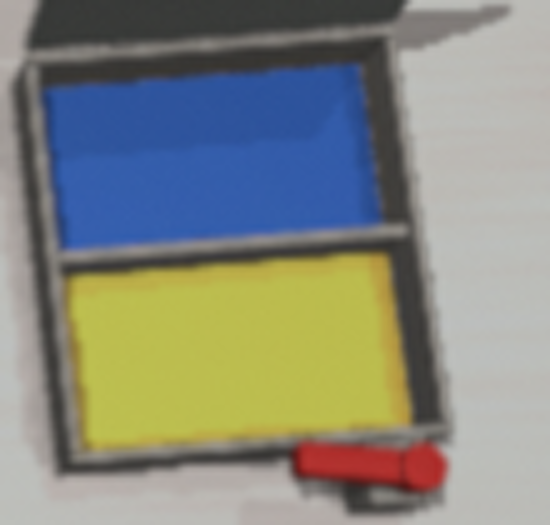

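Five real brackets: A (top-left), B (top-right) and D (middle) are right-handed; C (bottom-left) and E (bottom-right) are left-handed. Yellow is the near bay, blue the far one. Web ends in the mat crop: A (160,207)-(106,95), B (548,86)-(653,163), C (143,540)-(162,412), D (411,451)-(317,361), E (688,434)-(580,356). In the case crop the divider runs (62,257)-(405,231), and the red hub is at (427,467) with its arm tip at (297,462).

```bash
cat >> h.py <<'E'
def yawpose(s=None):
    s=s or sense(); M=R.from_rotvec(s['orientation']).as_matrix()
    return np.array(s['eef_pos']),np.arctan2(M[1,1],M[0,1])
def plan(wps,start=None,dmax=5.0,rmax=.16):
    """wps: (x,y,z,yaw|None,open_cm[,extra still rows]) yaw of tool y, mod pi; tool down"""
    p,yaw=start or yawpose(); M=R.from_rotvec(sense()['orientation']).as_matrix() if start is None else None
    p=np.array(p); rows=[]
    if M is not None:
        ax=R.from_matrix(M).inv().apply(np.cross(M[:,2],[0,0,-1])); tilt=np.linalg.norm(ax)
        if tilt>.01: print('tilt',ax)
    for w in wps:
        t=np.array(w[:3]); dy=0 if w[3] is None else (w[3]-yaw+np.pi/2)%np.pi-np.pi/2
        d=t-p; n=int(max(1,np.ceil(np.linalg.norm(d)*100/dmax-.02),np.ceil(abs(dy)/rmax)))
        y0=yaw; p0=p.copy()
        for i in range(n):
            g=p0+d*(i+1)/n; e=(g-p)*100; c,s=np.cos(yaw),np.sin(yaw)
            # tool y=(c,s,0), z=(0,0,-1), x=y×z=(-s,c,0)
            r=np.round([-s*e[0]+c*e[1],c*e[0]+s*e[1],-e[2]],2)
            rz=round(-(y0+dy*(i+1)/n-yaw),3)
            rows.append([*r.tolist(),0,0,rz,w[4]])
            p=p+np.array([-s*r[0]+c*r[1],c*r[0]+s*r[1],-r[2]])/100; yaw-=rz
        for _ in range(w[5] if len(w)>5 else 0): rows.append([0,0,0,0,0,0,w[4]])
    for k in range(0,len(rows),10): print(str([[int(v) if v==int(v) else v for v in r] for r in rows[k:k+10]]).replace(' ',''))
    return p,yaw
E
python3 - <<'E'
from h import *
br=dict(A=((160,207),(106,95)),B=((548,86),(653,163)),C=((143,540),(162,412)),D=((411,451),(317,361)),E=((688,434),(580,356)))
for k,v in br.items():
    w=px2w('top',np.array(v)/5+[150,165]-.4,.030); d=w[1]-w[0]
    print(k,w.mean(0).round(4),'len',np.linalg.norm(d).round(4),'ang',np.arctan2(d[1],d[0]).round(3))
f=lambda *a,z:px2w('top',np.array(a)/5+[345,160]-.4,z)
print('rim divider L,R; front L,R; back L,R\n',f((62,257),(405,231),(75,457),(447,432),(33,63),(395,33),z=.05).round(4))
print('button hub,tip',f((427,467),(297,462),z=.0815).round(4))
print('yellow pad fl fr bl br',f((85,448),(412,420),(70,283),(388,254),z=.007).round(4))
print('mat', px2w('top',np.array([(28,38),(705,2),(747,570)])/5+[150,165],.002).round(3))
E
```

```text
A [0.5979 0.3062 0.03  ] len 0.0623 ang 0.415
B [0.599  0.0808 0.03  ] len 0.0638 ang -2.272
C [0.4404 0.2988 0.03  ] len 0.0604 ang -0.159
D [0.4679 0.1993 0.03  ] len 0.0623 ang 0.759
E [0.4661 0.0718 0.03  ] len 0.0632 ang 0.886
rim divider L,R; front L,R; back L,R
 [[ 0.5302 -0.1217  0.05  ]
 [ 0.5339 -0.2836  0.05  ]
 [ 0.4354 -0.1193  0.05  ]
 [ 0.4379 -0.2917  0.05  ]
 [ 0.6257 -0.1162  0.05  ]
 [ 0.631  -0.2901  0.05  ]]
button hub,tip [[ 0.4185 -0.2705  0.0815]
 [ 0.4238 -0.2128  0.0815]]
yellow pad fl fr bl br [[ 0.445  -0.1321  0.007 ]
 [ 0.4503 -0.2899  0.007 ]
 [ 0.5262 -0.1322  0.007 ]
 [ 0.5322 -0.2879  0.007 ]]
mat [[0.665 0.362 0.002]
 [0.666 0.024 0.002]
 [0.382 0.021 0.002]]
```

Run:
```python
from h import *
plan([(.598,.306,.12,1.986,5),(.598,.306,.013,None,5)])
```

```text
[[-4.4,0.2,1.23,0,0,np.float64(-0.098),5],[-4.4,-0.24,1.23,0,0,np.float64(-0.098),5],[-4.36,-0.67,1.24,0,0,np.float64(-0.098),5],[-4.27,-1.08,1.23,0,0,np.float64(-0.098),5],[-4.15,-1.51,1.23,0,0,np.float64(-0.098),5],[-3.97,-1.89,1.23,0,0,np.float64(-0.098),5],[-3.78,-2.28,1.24,0,0,np.float64(-0.098),5],[-3.53,-2.64,1.23,0,0,np.float64(-0.098),5],[-3.25,-2.97,1.23,0,0,np.float64(-0.098),5],[0,0,3.57,0,0,0,5]]
[[0,0,3.56,0,0,0,5],[0,0,3.57,0,0,0,5]]
```

Call:
servo_tool([
  [-4.4, 0.2, 1.23, 0, 0, -0.098, 5],
  [-4.4, -0.24, 1.23, 0, 0, -0.098, 5],
  [-4.36, -0.67, 1.24, 0, 0, -0.098, 5],
  [-4.27, -1.08, 1.23, 0, 0, -0.098, 5],
  [-4.15, -1.51, 1.23, 0, 0, -0.098, 5],
  [-3.97, -1.89, 1.23, 0, 0, -0.098, 5],
  [-3.78, -2.28, 1.24, 0, 0, -0.098, 5],
  [-3.53, -2.64, 1.23, 0, 0, -0.098, 5],
  [-3.25, -2.97, 1.23, 0, 0, -0.098, 5],
  [0, 0, 0, 0, 0, 0, 5],
], newtons=40)

```text
time_s: 1.45
eef_pos: [0.5998, 0.3042, 0.1183]
orientation: [0.644, -3.073, 0.002]
ft_force: [-1.6, -0.1, -0.2]
gripper_width: 0.0495
gripper_force: 0.0
```

```bash
sed -i 's/rz=round(-(y0+dy\*(i+1)\/n-yaw),3)/rz=round(float(-(y0+dy*(i+1)\/n-yaw)),3)/' h.py
python3 - <<'E'
from h import *
s=sense();print(s['time_s'],s['joints'].round(3),yawpose())
plan([(.598,.306,.013,1.986,5,1)])
save('top','a1.png',(150,165,306,281),5)
E
```

```text
1.45 [ 0.47   0.542  0.169  1.199 -0.     0.057] (array([0.5997862 , 0.30420819, 0.11831411]), np.float64(1.9836692130198732))
[[0.03,0.08,3.51,0,0,-0.001,5],[0.03,0.08,3.51,0,0,-0.001,5],[0.03,0.08,3.51,0,0,0,5],[0,0,0,0,0,0,5]]
```

View pics/a1.png

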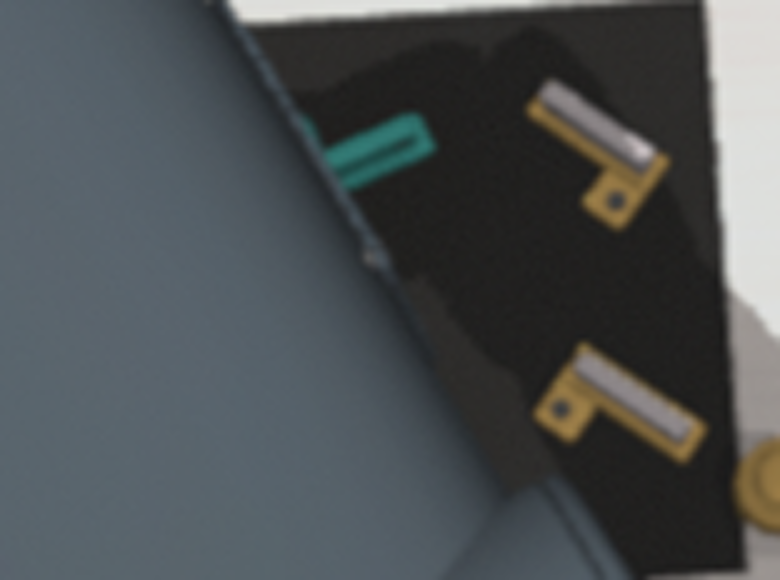

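Call:
servo_tool([
  [0.03, 0.08, 3.5, 0, 0, 0, 5],
  [0.03, 0.08, 3.5, 0, 0, 0, 5],
  [0.03, 0.08, 3.5, 0, 0, 0, 5],
  [0, 0, 0, 0, 0, 0, 5],
  [0, 0, 0, 0, 0, 0, 5],
])

```text
time_s: 2.12
eef_pos: [0.5964, 0.3088, 0.017]
orientation: [-0.648, 3.073, 0.001]
ft_force: [0.9, 1.0, -0.4]
gripper_width: 0.0498
gripper_force: 0.0
```

Run:
```python
from h import *
s=sense();print(yawpose(),s['ft_force'].round(2))
p,y=yawpose()
plan([(.598,.306,.15,None,0),(.577,-.157,.12,1.593,0)],start=((.598,.306,.013),1.986),dmax=5.5)
save('side','a2.png',(180,180,340,340),3.7)
```

```text
(array([0.59641959, 0.30881437, 0.01697578]), np.float64(1.986367301238651)) [ 0.89  0.98 -0.4 ]
[[0,0,-4.57,0,0,0,0],[0,0,-4.56,0,0,0,0],[0,0,-4.57,0,0,0,0],[2.29,-4.61,0.33,0,0,0.044,0],[2.08,-4.71,0.34,0,0,0.043,0],[1.88,-4.8,0.33,0,0,0.044,0],[1.67,-4.87,0.33,0,0,0.044,0],[1.45,-4.94,0.34,0,0,0.043,0],[1.23,-5,0.33,0,0,0.044,0],[1.02,-5.05,0.33,0,0,0.044,0]]
[[0.79,-5.09,0.34,0,0,0.043,0],[0.58,-5.12,0.33,0,0,0.044,0]]
```

View pics/a2.png

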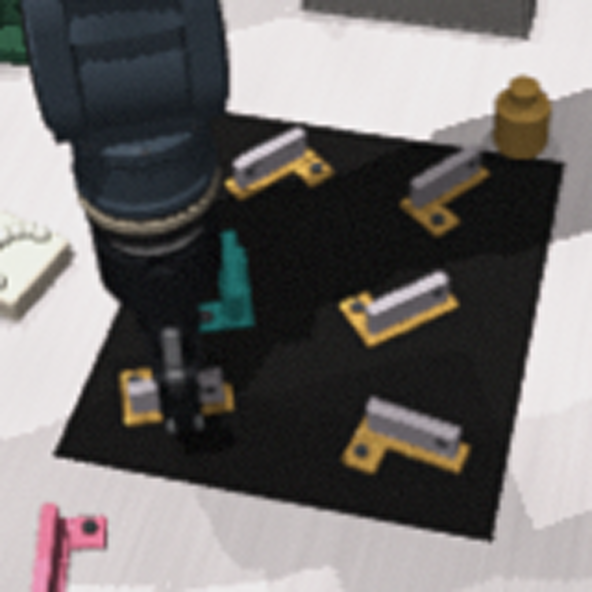

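Call:
servo_tool([
  [0, -0.3, 0.25, 0, 0, 0, 5],
  [0, 0, 0, 0, 0, 0, 1.5],
  [0, 0, 0, 0, 0, 0, 0],
  [0, 0, 0, 0, 0, 0, 0],
  [0, 0, 0, 0, 0, 0, 0],
  [0, 0, 0, 0, 0, 0, 0],
])

```text
time_s: 2.92
eef_pos: [0.5978, 0.3053, 0.0133]
orientation: [-0.647, 3.074, -0.0]
ft_force: [-0.0, -1.2, 5.7]
gripper_width: 0.009
gripper_force: 41.4
```

Call:
servo_tool([
  [0, 0, -1, 0, 0, 0, 0],
  [0, 0, -3, 0, 0, 0, 0],
  [0, 0, -4.5, 0, 0, 0, 0],
  [0, 0, -4, 0, 0, 0, 0],
])

```text
time_s: 3.42
eef_pos: [0.5973, 0.3053, 0.1396]
orientation: [0.648, -3.074, -0.0]
ft_force: [0.7, 0.4, -1.6]
gripper_width: 0.0091
gripper_force: 40.6
```

Run:
```python
from h import *
s=sense();print(s['gripper_width'],yawpose(),s['ft_force'].round(2))
plan([(.577,-.157,.12,1.593,0,2)],dmax=5.5)
```

```text
0.009106044550158655 (array([0.59728932, 0.30532689, 0.1395986 ]), np.float64(1.986106069178313)) [ 0.68  0.41 -1.63]
[[2.28,-4.61,0.22,0,0,0.044,0],[2.07,-4.7,0.22,0,0,0.043,0],[1.87,-4.79,0.21,0,0,0.044,0],[1.66,-4.87,0.22,0,0,0.044,0],[1.44,-4.94,0.22,0,0,0.043,0],[1.23,-4.99,0.22,0,0,0.044,0],[1.01,-5.04,0.21,0,0,0.044,0],[0.78,-5.08,0.22,0,0,0.043,0],[0.57,-5.12,0.22,0,0,0.044,0],[0,0,0,0,0,0,0]]
[[0,0,0,0,0,0,0]]
```

Call:
servo_tool([
  [2.28, -4.61, 0.22, 0, 0, 0.044, 0],
  [2.07, -4.7, 0.22, 0, 0, 0.043, 0],
  [1.87, -4.79, 0.21, 0, 0, 0.044, 0],
  [1.66, -4.87, 0.22, 0, 0, 0.044, 0],
  [1.44, -4.94, 0.22, 0, 0, 0.043, 0],
  [1.23, -4.99, 0.22, 0, 0, 0.044, 0],
  [1.01, -5.04, 0.21, 0, 0, 0.044, 0],
  [0.78, -5.08, 0.22, 0, 0, 0.043, 0],
  [0.57, -5.12, 0.22, 0, 0, 0.044, 0],
  [-0.1, -4.7, 0, 0, 0, 0, 0],
])

```text
time_s: 4.68
eef_pos: [0.5785, -0.2057, 0.1185]
orientation: [0.033, -3.141, -0.0]
ft_force: [1.4, -0.0, -0.3]
gripper_width: 0.0089
gripper_force: 40.5
```

Call:
servo_tool([
  [0, 0, 0, 0, 0, 0, 0],
  [0, 0, 0, 0, 0, 0, 0],
  [0, 0, 0, 0, 0, 0, 0],
])

```text
time_s: 5.05
eef_pos: [0.5791, -0.2028, 0.1184]
orientation: [0.037, -3.141, -0.0]
ft_force: [-1.0, 0.4, -1.1]
gripper_width: 0.0092
gripper_force: 40.5
```

Run:
```python
from h import *
s=sense();print(s['gripper_width'],yawpose(),s['ft_force'].round(2),s['joints'].round(2))
plan([(.579,-.204,.06,1.593,0),(.579,-.204,.019,1.593,0,2)],dmax=4)
save('side','a3.png',(240,110,360,200),5)
```

```text
0.009184837737142118 (array([ 0.57910526, -0.20283647,  0.11841108]), np.float64(1.5943082420292605)) [-0.98  0.37 -1.13] [-0.34  0.44 -0.    1.13  0.   -0.36]
[[0.01,-0.06,2.92,0,0,0.001,0],[0,-0.06,2.92,0,0,0,0],[0,0,2.05,0,0,0,0],[0,0,2.05,0,0,0,0],[0,0,0,0,0,0,0],[0,0,0,0,0,0,0]]
```

View pics/a3.png

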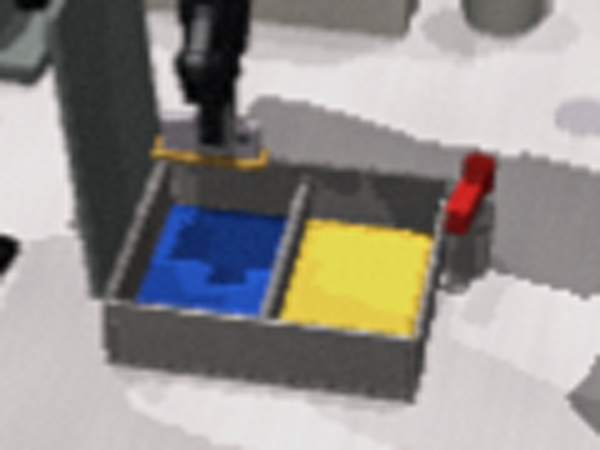

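Call:
servo_tool([
  [0, -0.06, 2.9, 0, 0, 0, 0],
  [0, -0.06, 2.9, 0, 0, 0, 0],
  [0, 0, 2, 0, 0, 0, 0],
  [0, 0, 1.5, 0, 0, 0, 0],
  [0, 0, 0.6, 0, 0, 0, 0],
  [0, 0, 0, 0, 0, 0, 0],
  [0, 0, 0, 0, 0, 0, 0],
])

```text
time_s: 5.98
eef_pos: [0.5794, -0.2049, 0.0203]
orientation: [-0.036, 3.141, 0.0]
ft_force: [-2.1, 2.1, 6.8]
gripper_width: 0.0089
gripper_force: 41.5
```

Call:
servo_tool([
  [0, 0, 0, 0, 0, 0, 0],
  [0, 0, 0, 0, 0, 0, 2.5],
  [0, 0, 0, 0, 0, 0, 2.5],
  [0, 0, 0, 0, 0, 0, 2.5],
  [0, 0, -2, 0, 0, 0, 2.5],
  [0, 0, -4, 0, 0, 0, 2.5],
  [0, 0, -4.2, 0, 0, 0, 4],
])

```text
time_s: 6.85
eef_pos: [0.5788, -0.2052, 0.122]
orientation: [0.035, -3.14, -0.0]
ft_force: [0.6, -0.8, -0.1]
gripper_width: 0.0397
gripper_force: 0.0
```

Run:
```python
from h import *
s=sense();print(yawpose(),s['ft_force'].round(2),s['joints'].round(2))
plan([(.599,.081,.12,2.44,5,3)],start=((.579,-.205,.122),1.594),dmax=5.5)
```

```text
(array([ 0.57881218, -0.205221  ,  0.12201467]), np.float64(1.5928749491184346)) [ 0.61 -0.81 -0.13] [-0.34  0.44  0.01  1.14 -0.   -0.36]
[[-0.44,4.76,0.03,0,0,-0.141,5],[-1.11,4.65,0.04,0,0,-0.141,5],[-1.75,4.44,0.03,0,0,-0.141,5],[-2.36,4.16,0.03,0,0,-0.141,5],[-2.92,3.78,0.04,0,0,-0.141,5],[-3.42,3.34,0.03,0,0,-0.141,5],[0,0,0,0,0,0,5],[0,0,0,0,0,0,5],[0,0,0,0,0,0,5]]
```

Call:
servo_tool([
  [-0.44, 4.76, 0.03, 0, 0, -0.141, 5],
  [-1.11, 4.65, 0.04, 0, 0, -0.141, 5],
  [-1.75, 4.44, 0.03, 0, 0, -0.141, 5],
  [-2.36, 4.16, 0.03, 0, 0, -0.141, 5],
  [-2.92, 3.78, 0.04, 0, 0, -0.141, 5],
  [-3.42, 3.34, 0.03, 0, 0, -0.141, 5],
  [0, 0, 0, 0, 0, 0, 5],
  [0, 0, 0, 0, 0, 0, 5],
])

```text
time_s: 7.85
eef_pos: [0.5993, 0.0806, 0.1191]
orientation: [1.32, -2.85, 0.0]
ft_force: [0.1, -0.0, 0.5]
gripper_width: 0.0496
gripper_force: 0.0
```

Run:
```python
from h import *
s=sense();print(yawpose(),s['ft_force'].round(2),s['joints'].round(2))
plan([(.599,.081,.013,2.44,5,2)],dmax=4)
save('side','b1.png',(190,130,345,310),3.3)
```

```text
(array([0.59929468, 0.08061277, 0.11913054]), np.float64(2.438391893816454)) [ 0.14 -0.03  0.49] [ 0.13  0.43 -0.03  1.12 -0.   -0.73]
[[0,0.02,3.54,0,0,-0.001,5],[-0.01,0.01,3.54,0,0,0,5],[0,0.02,3.53,0,0,-0.001,5],[0,0,0,0,0,0,5],[0,0,0,0,0,0,5]]
```

View pics/b1.png

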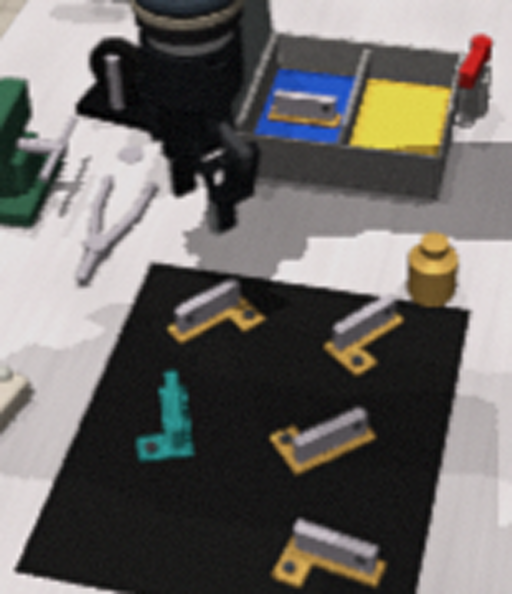

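Call:
servo_tool([
  [0, 0.02, 3.5, 0, 0, 0, 5],
  [0, 0.01, 3.5, 0, 0, 0, 5],
  [0, 0.02, 3.5, 0, 0, 0, 5],
  [0, 0, 0, 0, 0, 0, 3],
  [0, 0, 0, 0, 0, 0, 1.5],
  [0, 0, 0, 0, 0, 0, 0],
  [0, 0, 0, 0, 0, 0, 0],
  [0, 0, 0, 0, 0, 0, 0],
  [0, 0, 0, 0, 0, 0, 0],
])

```text
time_s: 9.02
eef_pos: [0.6001, 0.0809, 0.0159]
orientation: [-1.32, 2.848, -0.002]
ft_force: [-0.8, -1.7, 7.0]
gripper_width: 0.0084
gripper_force: 44.8
```

Call:
servo_tool([
  [0, 0, -1, 0, 0, 0, 0],
  [0, 0, -3.5, 0, 0, 0, 0],
  [0, 0, -4, 0, 0, 0, 0],
  [0, 0, -2.4, 0, 0, 0, 0],
  [0, 0, 0, 0, 0, 0, 0],
])

```text
time_s: 9.65
eef_pos: [0.6003, 0.0814, 0.1258]
orientation: [-1.32, 2.846, -0.002]
ft_force: [0.0, -0.1, -1.8]
gripper_width: 0.0085
gripper_force: 43.8
```

Run:
```python
from h import *
s=sense();print(yawpose(),s['gripper_width'],s['ft_force'].round(2),s['joints'].round(2))
plan([(.577,-.157,.12,1.593,0,3)],dmax=5)
```

```text
(array([0.60029132, 0.08140873, 0.12580532]), np.float64(2.4391561594816658)) 0.00845288608023476 [ 0.02 -0.08 -1.83] [ 0.13  0.42 -0.02  1.13  0.   -0.73]
[[3.28,-2.27,0.1,0,0,0.141,0],[2.94,-2.71,0.09,0,0,0.141,0],[2.52,-3.1,0.1,0,0,0.141,0],[2.06,-3.41,0.1,0,0,0.141,0],[1.56,-3.68,0.09,0,0,0.141,0],[1.03,-3.86,0.1,0,0,0.141,0],[0,0,0,0,0,0,0],[0,0,0,0,0,0,0],[0,0,0,0,0,0,0]]
```

Call:
servo_tool([
  [3.28, -2.27, 0.1, 0, 0, 0.141, 0],
  [2.94, -2.71, 0.09, 0, 0, 0.141, 0],
  [2.52, -3.1, 0.1, 0, 0, 0.141, 0],
  [2.06, -3.41, 0.1, 0, 0, 0.141, 0],
  [1.56, -3.68, 0.09, 0, 0, 0.141, 0],
  [1.03, -3.86, 0.1, 0, 0, 0.141, 0],
  [0, 0, 0, 0, 0, 0, 0],
  [0, 0, 0, 0, 0, 0, 0],
  [0, 0, 0, 0, 0, 0, 0],
])

```text
time_s: 10.78
eef_pos: [0.5756, -0.1563, 0.1172]
orientation: [0.038, -3.141, -0.0]
ft_force: [-0.3, -0.1, -0.8]
gripper_width: 0.0086
gripper_force: 43.8
```

Call:
servo_tool([
  [0, 0, 3, 0, 0, 0, 0],
  [0, 0, 3, 0, 0, 0, 0],
  [0, 0, 2, 0, 0, 0, 0],
  [0, 0, 1.2, 0, 0, 0, 0],
  [0, 0, 0.5, 0, 0, 0, 0],
  [0, 0, 0, 0, 0, 0, 0],
  [0, 0, 0, 0, 0, 0, 0],
])

```text
time_s: 11.65
eef_pos: [0.5754, -0.1563, 0.0229]
orientation: [-0.037, 3.141, 0.001]
ft_force: [-9.9, 4.8, 20.9]
gripper_width: 0.0091
gripper_force: 46.6
```

Call:
servo_tool([
  [0, 0, -0.2, 0, 0, 0, 0],
  [0, 0, 0, 0, 0, 0, 2.5],
  [0, 0, 0, 0, 0, 0, 2.5],
  [0, 0, 0, 0, 0, 0, 2.5],
  [0, 0, -2, 0, 0, 0, 2.5],
  [0, 0, -4, 0, 0, 0, 2.5],
  [0, 0, -3.9, 0, 0, 0, 4],
])

```text
time_s: 12.52
eef_pos: [0.5755, -0.1573, 0.1223]
orientation: [0.035, -3.141, -0.0]
ft_force: [0.1, -0.5, -0.3]
gripper_width: 0.0395
gripper_force: 0.0
```

Run:
```python
from h import *
s=sense();print(yawpose(),s['ft_force'].round(2),s['joints'].round(2))
plan([(.468,.1995,.12,2.33,5,3)],start=((.5755,-.1565,.12),1.594),dmax=5.5)
```

```text
(array([ 0.57547333, -0.15733986,  0.12225398]), np.float64(1.5929621679122805)) [ 0.06 -0.48 -0.3 ] [-0.27  0.41 -0.04  1.12 -0.   -0.29]
[[1.42,5.12,0,0,0,-0.105,5],[0.87,5.24,0,0,0,-0.105,5],[0.32,5.3,0,0,0,-0.105,5],[-0.24,5.31,0,0,0,-0.106,5],[-0.8,5.25,0,0,0,-0.105,5],[-1.34,5.14,0,0,0,-0.105,5],[-1.88,4.97,0,0,0,-0.105,5],[0,0,0,0,0,0,5],[0,0,0,0,0,0,5],[0,0,0,0,0,0,5]]
```

Call:
servo_tool([
  [1.42, 5.12, 0, 0, 0, -0.105, 5],
  [0.87, 5.24, 0, 0, 0, -0.105, 5],
  [0.32, 5.3, 0, 0, 0, -0.105, 5],
  [-0.24, 5.31, 0, 0, 0, -0.106, 5],
  [-0.8, 5.25, 0, 0, 0, -0.105, 5],
  [-1.34, 5.14, 0, 0, 0, -0.105, 5],
  [-1.88, 4.97, 0, 0, 0, -0.105, 5],
  [0, 0, 0, 0, 0, 0, 5],
  [0, 0, 0, 0, 0, 0, 5],
])

```text
time_s: 13.65
eef_pos: [0.4685, 0.1987, 0.1214]
orientation: [1.163, -2.918, 0.001]
ft_force: [-1.4, 0.3, 0.1]
gripper_width: 0.05
gripper_force: 0.0
```

Run:
```python
from h import *
s=sense();print(yawpose(),s['ft_force'].round(2),s['joints'].round(2))
plan([(.468,.1995,.014,2.33,5,2)],dmax=4)
a=get_image('side')[130:310,190:345]; b=get_image('top')[165:265,345:455]
im=np.hstack([cv2.resize(a,None,fx=2.6,fy=2.6,interpolation=2)[:468],cv2.copyMakeBorder(cv2.resize(b,None,fx=3.5,fy=3.5,interpolation=2),0,118,0,0,0)])
cv2.imwrite('pics/d1.png',im)
```

```text
(array([0.46853913, 0.19870307, 0.12137731]), np.float64(2.329182901610648)) [-1.42  0.34  0.07] [ 0.4   0.27 -0.26  1.04 -0.   -0.36]
[[-0.01,0.03,3.58,0,0,0,5],[0,0.03,3.58,0,0,-0.001,5],[-0.01,0.03,3.58,0,0,0,5],[0,0,0,0,0,0,5],[0,0,0,0,0,0,5]]
```

View pics/d1.png

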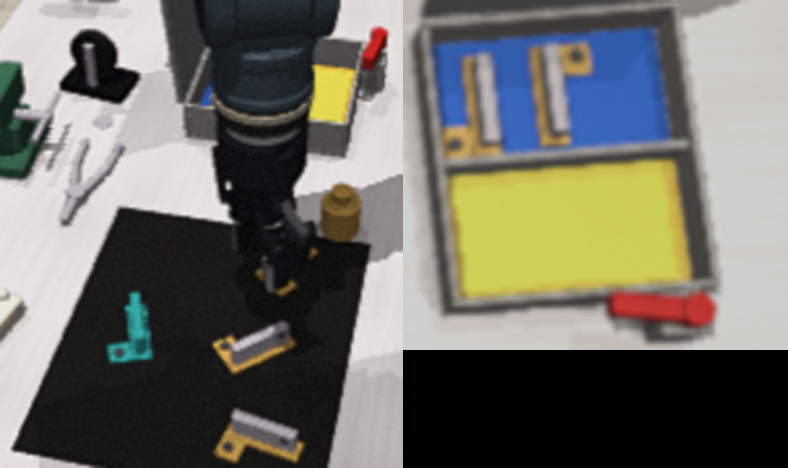

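Call:
servo_tool([
  [0, 0.03, 3.55, 0, 0, 0, 5],
  [0, 0.03, 3.55, 0, 0, 0, 5],
  [0, 0.03, 3.5, 0, 0, 0, 5],
  [0, 0, 0, 0, 0, 0, 3],
  [0, 0, 0, 0, 0, 0, 1.5],
  [0, 0, 0, 0, 0, 0, 0],
  [0, 0, 0, 0, 0, 0, 0],
  [0, 0, 0, 0, 0, 0, 0],
  [0, 0, 0, 0, 0, 0, 0],
])

```text
time_s: 14.88
eef_pos: [0.4691, 0.1995, 0.0169]
orientation: [-1.161, 2.916, -0.001]
ft_force: [0.4, -2.7, 8.0]
gripper_width: 0.0086
gripper_force: 42.6
```

Call:
servo_tool([
  [0, 0, -1, 0, 0, 0, 0],
  [0, 0, -3.5, 0, 0, 0, 0],
  [0, 0, -4, 0, 0, 0, 0],
  [0, 0, -2.4, 0, 0, 0, 0],
  [0, 0, 0, 0, 0, 0, 0],
])

```text
time_s: 15.5
eef_pos: [0.4691, 0.2, 0.1269]
orientation: [-1.161, 2.915, 0.0]
ft_force: [0.5, 0.0, -0.8]
gripper_width: 0.0089
gripper_force: 41.5
```

Run:
```python
from h import *
s=sense();print(yawpose(),s['gripper_width'],s['ft_force'].round(2),s['joints'].round(2))
plan([(.579,-.1,.122,1.8,0),(.581,-.252,.122,1.593,0)],dmax=5.2)
save('side','side_d2.png')
```

```text
(array([0.46913012, 0.19999827, 0.12686564]), np.float64(2.3291539618250696)) 0.008946844646215231 [ 0.46  0.05 -0.83] [ 0.4   0.27 -0.25  1.05  0.   -0.36]
[[1.81,-4.19,0.07,0,0,0.076,0],[1.48,-4.32,0.07,0,0,0.075,0],[1.16,-4.41,0.07,0,0,0.076,0],[0.82,-4.49,0.07,0,0,0.075,0],[0.48,-4.54,0.07,0,0,0.076,0],[0.13,-4.56,0.07,0,0,0.076,0],[-0.21,-4.56,0.07,0,0,0.075,0],[1.09,-4.95,0,0,0,0.069,0],[0.74,-5.01,0,0,0,0.069,0],[0.39,-5.05,0,0,0,0.069,0]]
```

Call:
servo_tool([
  [1.81, -4.19, 0.07, 0, 0, 0.076, 0],
  [1.48, -4.32, 0.07, 0, 0, 0.075, 0],
  [1.16, -4.41, 0.07, 0, 0, 0.076, 0],
  [0.82, -4.49, 0.07, 0, 0, 0.075, 0],
  [0.48, -4.54, 0.07, 0, 0, 0.076, 0],
  [0.13, -4.56, 0.07, 0, 0, 0.076, 0],
  [-0.21, -4.56, 0.07, 0, 0, 0.075, 0],
  [1.09, -4.95, 0, 0, 0, 0.069, 0],
  [0.74, -5.01, 0, 0, 0, 0.069, 0],
  [0.39, -5.05, 0, 0, 0, 0.069, 0],
])

```text
time_s: 16.8
eef_pos: [0.579, -0.2538, 0.1181]
orientation: [0.032, -3.139, -0.002]
ft_force: [0.4, 0.2, -1.6]
gripper_width: 0.0086
gripper_force: 41.5
```

Call:
servo_tool([
  [0, 0, 0, 0, 0, 0, 0],
  [0, 0, 0, 0, 0, 0, 0],
  [0, 0, 3, 0, 0, 0, 0],
  [0, 0, 3, 0, 0, 0, 0],
  [0, 0, 2, 0, 0, 0, 0],
  [0, 0, 1.2, 0, 0, 0, 0],
  [0, 0, 0.4, 0, 0, 0, 0],
  [0, 0, 0, 0, 0, 0, 0],
  [0, 0, 0, 0, 0, 0, 0],
])

```text
time_s: 17.92
eef_pos: [0.5803, -0.2524, 0.0242]
orientation: [-0.036, 3.14, -0.001]
ft_force: [-0.2, -0.3, -0.5]
gripper_width: 0.0083
gripper_force: 41.5
```

Call:
servo_tool([
  [0, 0, 0.05, 0, 0, 0, 0],
  [0, 0, 0, 0, 0, 0, 2.5],
  [0, 0, 0, 0, 0, 0, 2.5],
  [0, 0, 0, 0, 0, 0, 2.5],
  [0, 0, -2, 0, 0, 0, 2.5],
  [0, 0, -4, 0, 0, 0, 2.5],
  [0, 0, -3.9, 0, 0, 0, 4],
])

```text
time_s: 18.8
eef_pos: [0.5796, -0.2525, 0.123]
orientation: [0.035, -3.141, -0.0]
ft_force: [1.0, -0.1, 0.4]
gripper_width: 0.0395
gripper_force: 0.0
```

Run:
```python
from h import *
s=sense();print(yawpose(),s['ft_force'].round(2),s['joints'].round(2))
plan([(.466,.072,.12,2.457,5,2)],start=((.5803,-.2524,.123),1.593),dmax=5.3)
```

```text
(array([ 0.57958503, -0.2525348 ,  0.12296369]), np.float64(1.5929253076483938)) [ 0.99 -0.08  0.45] [-0.41  0.47  0.06  1.16 -0.   -0.43]
[[1.53,4.67,0.04,0,0,-0.123,5],[0.94,4.82,0.05,0,0,-0.124,5],[0.35,4.9,0.04,0,0,-0.123,5],[-0.27,4.91,0.04,0,0,-0.124,5],[-0.86,4.84,0.04,0,0,-0.123,5],[-1.46,4.69,0.05,0,0,-0.124,5],[-2.02,4.48,0.04,0,0,-0.123,5],[0,0,0,0,0,0,5],[0,0,0,0,0,0,5]]
```

Call:
servo_tool([
  [1.53, 4.67, 0.04, 0, 0, -0.123, 5],
  [0.94, 4.82, 0.05, 0, 0, -0.124, 5],
  [0.35, 4.9, 0.04, 0, 0, -0.123, 5],
  [-0.27, 4.91, 0.04, 0, 0, -0.124, 5],
  [-0.86, 4.84, 0.04, 0, 0, -0.123, 5],
  [-1.46, 4.69, 0.05, 0, 0, -0.124, 5],
  [-2.02, 4.48, 0.04, 0, 0, -0.123, 5],
  [0, 0, 0, 0, 0, 0, 5],
  [0, 0, 0, 0, 0, 0, 5],
])

```text
time_s: 19.92
eef_pos: [0.4657, 0.0717, 0.1192]
orientation: [-1.346, 2.838, -0.001]
ft_force: [0.5, 0.1, 0.3]
gripper_width: 0.0502
gripper_force: 0.0
```

```bash
cat >> h.py <<'E'
def gold(im,lo=40):
    h=cv2.cvtColor(im,cv2.COLOR_BGR2HSV); m=cv2.inRange(h,(12,90,60),(26,255,255)); n,l,st,c=cv2.connectedComponentsWithStats(m)
    return [(c[i].round(1).tolist(),int(st[i,4])) for i in range(1,n) if st[i,4]>lo and c[i][0]>150 and c[i][1]<330]
E
python3 - <<'E'
from h import *
s=sense();print(yawpose(),s['ft_force'].round(2),s['joints'].round(2))
plan([(.466,.072,.014,2.457,5,2)],dmax=4)
print(gold(cv2.resize(cv2.imread('pics/s0.png'),(560,420))));print(gold(get_image('side')))
print(w2px('side',[(.44,.299,.003),(.466,.072,.003)]))
E
```

```text
(array([0.46574579, 0.07173551, 0.11923592]), np.float64(2.456771761351556)) [0.52 0.15 0.25] [ 0.15  0.22 -0.35  1.01 -0.   -0.73]
[[-0.01,0,3.51,0,0,0,5],[-0.01,0,3.51,0,0,0,5],[-0.02,0,3.5,0,0,0,5],[0,0,0,0,0,0,5],[0,0,0,0,0,0,5]]
[([543.4, 111.9], 2756), ([310.4, 162.0], 135), ([320.6, 211.9], 265), ([256.9, 227.1], 139), ([299.4, 235.2], 152), ([284.9, 265.9], 162), ([225.4, 288.6], 175), ([286.6, 301.9], 216)]
[([323.0, 165.2], 58), ([320.6, 211.7], 268), ([298.9, 235.4], 136), ([286.6, 301.7], 205)]
[[291.73100075 297.6826515 ]
 [299.86556786 230.01891963]]
```

E and C have not moved (same blobs at (299,235) and (287,302)). Grasping E.

Call:
servo_tool([
  [0, 0, 3.5, 0, 0, 0, 5],
  [0, 0, 3.5, 0, 0, 0, 5],
  [0, 0, 3.5, 0, 0, 0, 5],
  [0, 0, 0, 0, 0, 0, 3],
  [0, 0, 0, 0, 0, 0, 1.5],
  [0, 0, 0, 0, 0, 0, 0],
  [0, 0, 0, 0, 0, 0, 0],
  [0, 0, 0, 0, 0, 0, 0],
  [0, 0, 0, 0, 0, 0, 0],
])

```text
time_s: 21.1
eef_pos: [0.4666, 0.0717, 0.0154]
orientation: [-1.346, 2.836, -0.002]
ft_force: [-0.6, -2.0, 7.3]
gripper_width: 0.0085
gripper_force: 42.9
```

Call:
servo_tool([
  [0, 0, -1, 0, 0, 0, 0],
  [0, 0, -3.5, 0, 0, 0, 0],
  [0, 0, -4, 0, 0, 0, 0],
  [0, 0, -2.4, 0, 0, 0, 0],
  [0, 0, 0, 0, 0, 0, 0],
])

```text
time_s: 21.72
eef_pos: [0.4667, 0.0721, 0.1254]
orientation: [-1.345, 2.835, -0.002]
ft_force: [-0.4, -0.7, -2.1]
gripper_width: 0.0085
gripper_force: 41.8
```

Run:
```python
from h import *
s=sense();print(yawpose(),s['gripper_width'],s['ft_force'].round(2),s['joints'].round(2))
plan([(.487,-.206,.122,1.593,0,2)],dmax=5.2)
```

```text
(array([0.46666234, 0.07211341, 0.12536079]), np.float64(2.457122992220536)) 0.008492211421334706 [-0.42 -0.65 -2.11] [ 0.15  0.21 -0.34  1.02  0.   -0.73]
[[3.38,-3.19,0.06,0,0,0.144,0],[2.88,-3.65,0.05,0,0,0.144,0],[2.33,-4.02,0.06,0,0,0.144,0],[1.73,-4.31,0.05,0,0,0.144,0],[1.09,-4.52,0.06,0,0,0.144,0],[0.44,-4.63,0.06,0,0,0.144,0],[0,0,0,0,0,0,0],[0,0,0,0,0,0,0]]
```

Call:
servo_tool([
  [3.38, -3.19, 0.06, 0, 0, 0.144, 0],
  [2.88, -3.65, 0.05, 0, 0, 0.144, 0],
  [2.33, -4.02, 0.06, 0, 0, 0.144, 0],
  [1.73, -4.31, 0.05, 0, 0, 0.144, 0],
  [1.09, -4.52, 0.06, 0, 0, 0.144, 0],
  [0.44, -4.63, 0.06, 0, 0, 0.144, 0],
  [0, 0, 0, 0, 0, 0, 0],
  [0, 0, 0, 0, 0, 0, 0],
])

```text
time_s: 22.72
eef_pos: [0.485, -0.2059, 0.1188]
orientation: [0.035, -3.14, -0.002]
ft_force: [0.6, -0.2, -1.4]
gripper_width: 0.0089
gripper_force: 41.8
```

Call:
servo_tool([
  [0, 0, 3, 0, 0, 0, 0],
  [0, 0, 3, 0, 0, 0, 0],
  [0, 0, 2, 0, 0, 0, 0],
  [0, 0, 1.2, 0, 0, 0, 0],
  [0, 0, 0.3, 0, 0, 0, 0],
  [0, 0, 0, 0, 0, 0, 0],
  [0, 0, 0, 0, 0, 0, 0],
])

```text
time_s: 23.6
eef_pos: [0.4862, -0.2065, 0.0254]
orientation: [-0.035, 3.14, -0.001]
ft_force: [0.6, -0.6, -0.1]
gripper_width: 0.0088
gripper_force: 41.8
```

Call:
servo_tool([
  [0, 0, 0.28, 0, 0, 0, 0],
  [0, 0, 0, 0, 0, 0, 0],
  [0, 0, 0, 0, 0, 0, 2.5],
  [0, 0, 0, 0, 0, 0, 2.5],
  [0, 0, 0, 0, 0, 0, 2.5],
  [0, 0, -2, 0, 0, 0, 2.5],
  [0, 0, -4, 0, 0, 0, 2.5],
  [0, 0, -4, 0, 0, 0, 4],
])

```text
time_s: 24.6
eef_pos: [0.4854, -0.2062, 0.1228]
orientation: [0.035, -3.141, -0.0]
ft_force: [0.0, -0.8, 0.4]
gripper_width: 0.0397
gripper_force: 0.0
```

Run:
```python
from h import *
s=sense();print(yawpose(),s['ft_force'].round(2),s['joints'].round(2))
plan([(.4404,.2988,.12,1.412,5,2)],start=((.4862,-.2065,.1226),1.593),dmax=5.8)
```

```text
(array([ 0.48544524, -0.20620134,  0.12279689]), np.float64(1.5930076704270266)) [ 0.03 -0.75  0.39] [-0.4   0.3  -0.21  1.06 -0.   -0.42]
[[0.38,5.62,0.03,0,0,0.02,5],[0.5,5.62,0.03,0,0,0.02,5],[0.61,5.6,0.03,0,0,0.02,5],[0.72,5.6,0.03,0,0,0.02,5],[0.83,5.57,0.02,0,0,0.021,5],[0.95,5.56,0.03,0,0,0.02,5],[1.06,5.53,0.03,0,0,0.02,5],[1.17,5.52,0.03,0,0,0.02,5],[1.28,5.49,0.03,0,0,0.02,5],[0,0,0,0,0,0,5]]
[[0,0,0,0,0,0,5]]
```

Call:
servo_tool([
  [0.38, 5.62, 0.03, 0, 0, 0.02, 5],
  [0.5, 5.62, 0.03, 0, 0, 0.02, 5],
  [0.61, 5.6, 0.03, 0, 0, 0.02, 5],
  [0.72, 5.6, 0.03, 0, 0, 0.02, 5],
  [0.83, 5.57, 0.02, 0, 0, 0.021, 5],
  [0.95, 5.56, 0.03, 0, 0, 0.02, 5],
  [1.06, 5.53, 0.03, 0, 0, 0.02, 5],
  [1.17, 5.52, 0.03, 0, 0, 0.02, 5],
  [1.28, 5.49, 0.03, 0, 0, 0.02, 5],
  [0, 0, 0, 0, 0, 0, 5],
])

```text
time_s: 25.85
eef_pos: [0.4395, 0.3025, 0.119]
orientation: [0.242, 3.132, 0.001]
ft_force: [-0.5, -1.0, 0.0]
gripper_width: 0.0502
gripper_force: 0.0
```

Call:
servo_tool([
  [0, 0, 0, 0, 0, 0, 5],
  [0, 0, 0, 0, 0, 0, 5],
  [0, 0, 0, 0, 0, 0, 5],
])

```text
time_s: 26.22
eef_pos: [0.4403, 0.2979, 0.1194]
orientation: [0.252, 3.131, -0.0]
ft_force: [0.2, -0.4, -0.5]
gripper_width: 0.0494
gripper_force: 0.0
```

Run:
```python
from h import *
s=sense();print(yawpose(),s['ft_force'].round(2),s['joints'].round(2))
plan([(.4404,.2988,.014,1.412,5,2)],dmax=4)
im=get_image('side'); print(gold(im))
a=im[100:200,240:360]; b=get_image('top')[165:265,345:455]
a=cv2.resize(a,None,fx=3.5,fy=3.5,interpolation=2);b=cv2.resize(b,None,fx=3.3,fy=3.3,interpolation=2)
cv2.imwrite('pics/e1.png',np.hstack([a[:330],b]))
```

```text
(array([0.44029492, 0.29788341, 0.11943137]), np.float64(1.4102796565615188)) [ 0.2  -0.41 -0.53] [ 0.59  0.31 -0.21  1.05 -0.    0.76]
[[0,0.03,3.51,0,0,-0.001,5],[0,0.03,3.52,0,0,0,5],[0,0.03,3.51,0,0,-0.001,5],[0,0,0,0,0,0,5],[0,0,0,0,0,0,5]]
[([320.5, 211.8], 269), ([286.4, 301.6], 204)]
```

View pics/e1.png

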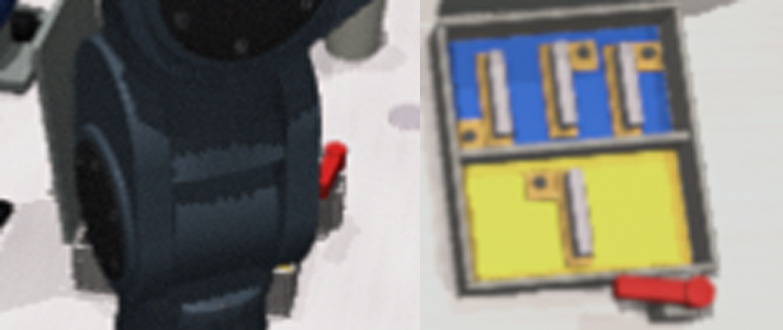

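Call:
servo_tool([
  [0, 0.03, 3.5, 0, 0, 0, 5],
  [0, 0.03, 3.5, 0, 0, 0, 5],
  [0, 0.03, 3.5, 0, 0, 0, 5],
  [0, 0, 0, 0, 0, 0, 3],
  [0, 0, 0, 0, 0, 0, 1.5],
  [0, 0, 0, 0, 0, 0, 0],
  [0, 0, 0, 0, 0, 0, 0],
  [0, 0, 0, 0, 0, 0, 0],
  [0, 0, 0, 0, 0, 0, 0],
])

```text
time_s: 27.45
eef_pos: [0.4411, 0.3004, 0.0157]
orientation: [0.249, 3.129, 0.002]
ft_force: [-0.5, -0.0, 6.8]
gripper_width: 0.0087
gripper_force: 44.4
```

Call:
servo_tool([
  [0, 0, -1, 0, 0, 0, 0],
  [0, 0, -3.5, 0, 0, 0, 0],
  [0, 0, -4, 0, 0, 0, 0],
  [0, 0, -2.4, 0, 0, 0, 0],
  [0, 0, 0, 0, 0, 0, 0],
])

```text
time_s: 28.08
eef_pos: [0.4411, 0.3006, 0.1256]
orientation: [0.249, 3.129, 0.004]
ft_force: [0.1, 0.5, -0.6]
gripper_width: 0.0086
gripper_force: 43.3
```

Run:
```python
from h import *
s=sense();print(yawpose(),s['gripper_width'],s['ft_force'].round(2),s['joints'].round(2))
plan([(.486,-.157,.122,1.593,0,2)],dmax=5.9)
```

```text
(array([0.4411344 , 0.30058643, 0.12563082]), np.float64(1.4120338620558606)) 0.008577501824802906 [ 0.07  0.52 -0.61] [ 0.6   0.31 -0.2   1.06 -0.    0.76]
[[-1.46,-5.56,0.05,0,0,-0.023,0],[-1.33,-5.59,0.04,0,0,-0.022,0],[-1.2,-5.62,0.05,0,0,-0.023,0],[-1.08,-5.65,0.04,0,0,-0.022,0],[-0.95,-5.66,0.05,0,0,-0.023,0],[-0.83,-5.69,0.04,0,0,-0.023,0],[-0.69,-5.71,0.05,0,0,-0.022,0],[-0.56,-5.72,0.04,0,0,-0.023,0],[0,0,0,0,0,0,0],[0,0,0,0,0,0,0]]
```

Call:
servo_tool([
  [-1.46, -5.56, 0.05, 0, 0, -0.023, 0],
  [-1.33, -5.59, 0.04, 0, 0, -0.022, 0],
  [-1.2, -5.62, 0.05, 0, 0, -0.023, 0],
  [-1.08, -5.65, 0.04, 0, 0, -0.022, 0],
  [-0.95, -5.66, 0.05, 0, 0, -0.023, 0],
  [-0.83, -5.69, 0.04, 0, 0, -0.023, 0],
  [-0.69, -5.71, 0.05, 0, 0, -0.022, 0],
  [-0.56, -5.72, 0.04, 0, 0, -0.023, 0],
  [0, 0, 0, 0, 0, 0, 0],
  [0, 0, 0, 0, 0, 0, 0],
])

```text
time_s: 29.32
eef_pos: [0.4841, -0.1576, 0.1189]
orientation: [0.033, -3.14, -0.001]
ft_force: [0.5, 0.4, -0.0]
gripper_width: 0.0084
gripper_force: 43.3
```

Call:
servo_tool([
  [0, 0, 3, 0, 0, 0, 0],
  [0, 0, 3, 0, 0, 0, 0],
  [0, 0, 2, 0, 0, 0, 0],
  [0, 0, 1.2, 0, 0, 0, 0],
  [0, 0, 0.3, 0, 0, 0, 0],
  [0, 0, 0, 0, 0, 0, 0],
  [0, 0, 0, 0, 0, 0, 0],
])

```text
time_s: 30.2
eef_pos: [0.4855, -0.1578, 0.0254]
orientation: [-0.035, 3.14, -0.001]
ft_force: [-0.3, 0.6, -0.5]
gripper_width: 0.0087
gripper_force: 43.3
```

Call:
servo_tool([
  [0, 0, 0.25, 0, 0, 0, 0],
  [0, 0, 0, 0, 0, 0, 0],
  [0, 0, 0, 0, 0, 0, 2.5],
  [0, 0, 0, 0, 0, 0, 2.5],
  [0, 0, 0, 0, 0, 0, 2.5],
  [0, 0, -2, 0, 0, 0, 2.5],
  [0, 0, -4, 0, 0, 0, 2.5],
  [0, 0, -5, 0, 0, 0, 0],
])

```text
time_s: 31.2
eef_pos: [0.4842, -0.1575, 0.1327]
orientation: [0.035, -3.139, -0.001]
ft_force: [1.8, -0.7, -0.3]
gripper_width: 0.0081
gripper_force: 0.0
```

Run:
```python
from h import *
s=sense();print(yawpose(),s['ft_force'].round(2),s['joints'].round(2))
q=lambda *a,z:px2w('top',np.array(a)/1.4214,z)
print('lid top edge',q((520,183),(638,177),z=.245).round(3)); print('wheel',q((532,165),z=.06).round(3),'hinge',q((500,240),(600,236),z=.0505).round(3),'knob',q((568,166),z=.22))
plan([(.49,-.157,.33,1.593,0),(.73,-.145,.33,1.593,0),(.73,-.145,.22,1.593,0,2)],dmax=5.5)
```

```text
(array([ 0.48421291, -0.15753223,  0.13265899]), np.float64(1.5929633481944716)) [ 1.83 -0.73 -0.26] [-0.31  0.27 -0.24  1.07 -0.   -0.34]
lid top edge [[ 0.657 -0.119  0.245]
 [ 0.656 -0.286  0.245]]
wheel [[ 0.761 -0.182  0.06 ]] hinge [[ 0.634 -0.118  0.05 ]
 [ 0.632 -0.286  0.05 ]] knob [[ 0.68916625 -0.1968043   0.22      ]]
[[-0.14,0.01,-4.93,0,0,0,0],[-0.15,0.01,-4.94,0,0,0,0],[-0.14,0.01,-4.93,0,0,0,0],[-0.15,0.01,-4.93,0,0,0,0],[-4.8,0.13,0,0,0,0,0],[-4.81,0.14,0,0,0,0,0],[-4.8,0.13,0,0,0,0,0],[-4.81,0.13,0,0,0,0,0],[-4.8,0.14,0,0,0,0,0],[0,0,5.5,0,0,0,0]]
[[0,0,5.5,0,0,0,0],[0,0,0,0,0,0,0],[0,0,0,0,0,0,0]]
```

Call:
servo_tool([
  [-0.14, 0, -4.9, 0, 0, 0, 0],
  [-0.14, 0, -4.9, 0, 0, 0, 0],
  [-0.14, 0, -4.9, 0, 0, 0, 0],
  [-0.14, 0, -4.9, 0, 0, 0, 0],
  [-4.8, 0.13, 0, 0, 0, 0, 0],
  [-4.8, 0.13, 0, 0, 0, 0, 0],
  [-4.8, 0.13, 0, 0, 0, 0, 0],
  [-4.8, 0.13, 0, 0, 0, 0, 0],
  [-4.8, 0.13, 0, 0, 0, 0, 0],
  [0, 0, 0, 0, 0, 0, 0],
])

```text
time_s: 32.45
eef_pos: [0.7312, -0.1458, 0.323]
orientation: [0.037, -3.137, -0.001]
ft_force: [0.3, 0.2, -0.3]
gripper_width: 0.0003
gripper_force: 0.0
```

Run:
```python
from h import *
s=sense();print(yawpose(),s['orientation'].round(3),s['ft_force'].round(2),s['joints'].round(2))
plan([(.73,-.145,.22,1.593,0,2)],dmax=5.5)
im=get_image('side')
a=im[90:205,225:365]; b=get_image('top')[165:265,345:455]
a=cv2.resize(a,None,fx=2.9,fy=2.9,interpolation=2);b=cv2.resize(b,None,fx=3.3,fy=3.3,interpolation=2)
cv2.imwrite('pics/f1.png',np.hstack([a[:330],b]))
```

```text
(array([ 0.73122468, -0.14577572,  0.32296803]), np.float64(1.5941197482669647)) [ 3.700e-02 -3.137e+00 -1.000e-03] [ 0.3   0.2  -0.27] [-0.2   0.72  1.02  1.88  0.   -0.22]
[[0.06,0.04,5.15,0,0,0.001,0],[0.06,0.04,5.15,0,0,0,0],[0,0,0,0,0,0,0],[0,0,0,0,0,0,0]]
```

View pics/f1.png

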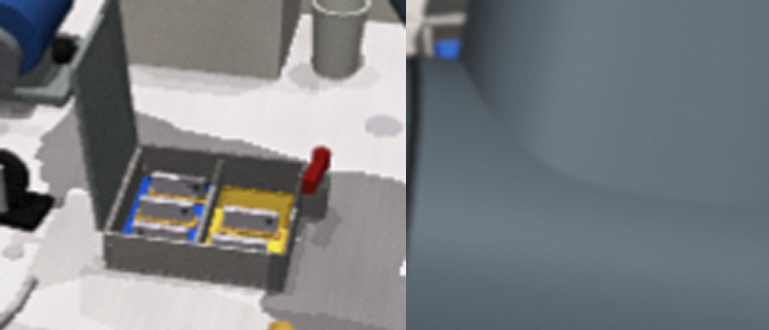

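Call:
servo_tool([
  [0.06, 0.04, 5.1, 0, 0, 0, 0],
  [0.06, 0.04, 5.1, 0, 0, 0, 0],
  [0, 0, 0, 0, 0, 0, 0],
  [0, 0, 0, 0, 0, 0, 0],
])

```text
time_s: 33.05
eef_pos: [0.7268, -0.1456, 0.2307]
orientation: [-0.034, 3.137, -0.002]
ft_force: [-0.1, 0.8, 1.3]
gripper_width: 0.0001
gripper_force: 0.0
```

Run:
```python
from h import *
p,y=yawpose();print(p,y,sense()['ft_force'].round(2))
H=np.array([.633,.0505]); w=[(.695,-.145,.22,1.593,0)]
for t in np.arange(1.5,-.01,-.125):
    P=H+.165*np.array([-np.cos(t),np.sin(t)])+.008*np.array([np.sin(t),np.cos(t)])
    w.append((P[0]+.011-.004*np.sin(t),-.145,P[1]-.004*np.cos(t),1.593,0))
plan(w,start=(p,y),dmax=5)
```

```text
[ 0.72680614 -0.14562555  0.23074277] 1.5926936081179428 [-0.11  0.76  1.28]
[[3.18,0.13,1.07,0,0,0,0],[2.93,0.07,0.23,0,0,0,0],[2.94,0.06,0.24,0,0,0,0],[2.04,0.05,0.22,0,0,0,0],[2.01,0.04,0.48,0,0,0,0],[1.93,0.04,0.72,0,0,0,0],[1.82,0.04,0.96,0,0,0,0],[1.69,0.04,1.18,0,0,0,0],[1.53,0.03,1.38,0,0,0,0],[1.35,0.03,1.57,0,0,0,0]]
[[1.14,0.03,1.71,0,0,0,0],[0.92,0.02,1.85,0,0,0,0],[0.68,0.01,1.94,0,0,0,0],[0.43,0.01,2.02,0,0,0,0],[0.18,0.01,2.05,0,0,0,0]]
```

Call:
servo_tool([
  [2, 0.1, 1, 0, 0, 0, 0],
  [2, 0, 0, 0, 0, 0, 0],
  [2, 0, 0.2, 0, 0, 0, 0],
  [2, 0, 0.2, 0, 0, 0, 0],
  [1.9, 0, 0.2, 0, 0, 0, 0],
  [2.0, 0.1, 0.2, 0, 0, 0, 0],
  [1.5, 0.05, 0.3, 0, 0, 0, 0],
])

```text
time_s: 33.92
eef_pos: [0.5948, -0.1467, 0.2102]
orientation: [-0.034, 3.133, -0.004]
ft_force: [1.5, -0.5, 0.4]
gripper_width: -0.0003
gripper_force: 0.9
```

Run:
```python
from h import *
p,y=yawpose();print(p,y,sense()['ft_force'].round(2))
save('side','l1.png',(225,60,365,205),4)
```

```text
[ 0.59475765 -0.14668224  0.21024464] 1.5927309190876942 [ 1.52 -0.51  0.4 ]
```

View pics/l1.png

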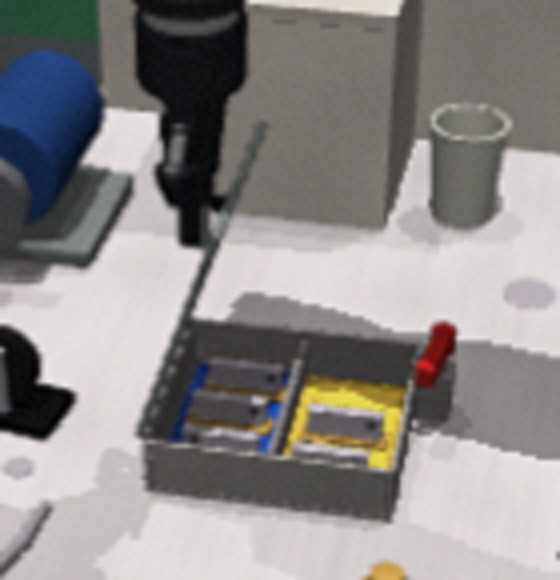

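Run:
```python
from h import *
p,y=yawpose()
H=np.array([.633,.0505]); w=[]
for t in np.linspace(1.15,0,11):
    P=H+.165*np.array([-np.cos(t),np.sin(t)])+.008*np.array([np.sin(t),np.cos(t)])
    w.append((P[0]+.011-.004*np.sin(t),-.146,P[1]-.004*np.cos(t),1.593,0))
plan(w,start=(p,y),dmax=5)
```

```text
[[1.27,0.08,0.72,0,0,0,0],[1.7,0.04,0.83,0,0,0,0],[1.6,0.03,1.02,0,0,0,0],[1.47,0.04,1.2,0,0,0,0],[1.32,0.02,1.36,0,0,0,0],[1.16,0.03,1.5,0,0,0,0],[0.98,0.02,1.63,0,0,0,0],[0.79,0.02,1.73,0,0,0,0],[0.58,0.01,1.8,0,0,0,0],[0.37,0.01,1.86,0,0,0,0]]
[[0.15,0,1.89,0,0,0,0]]
```

Call:
servo_tool([
  [1.3, 0.05, 0.7, 0, 0, 0, 0],
  [1.7, 0.04, 0.8, 0, 0, 0, 0],
  [1.6, 0.03, 1, 0, 0, 0, 0],
  [1.5, 0.04, 1.2, 0, 0, 0, 0],
  [1.3, 0.02, 1.4, 0, 0, 0, 0],
  [1.2, 0.03, 1.5, 0, 0, 0, 0],
  [1, 0.02, 1.6, 0, 0, 0, 0],
  [0.8, 0.02, 1.7, 0, 0, 0, 0],
])

```text
time_s: 34.98
eef_pos: [0.4915, -0.1467, 0.1095]
orientation: [-0.035, 3.135, -0.003]
ft_force: [-0.5, -0.9, 0.0]
gripper_width: -0.0003
gripper_force: 0.5
```

Call:
servo_tool([
  [0.6, 0, 1.8, 0, 0, 0, 0],
  [0.4, 0, 1.4, 0, 0, 0, 0],
  [0, 0, 0, 0, 0, 0, 0],
  [0, 0, 0, 0, 0, 0, 0],
])

```text
time_s: 35.48
eef_pos: [0.4804, -0.1464, 0.0764]
orientation: [-0.035, 3.138, -0.002]
ft_force: [-0.4, -0.1, 0.5]
gripper_width: 0.0001
gripper_force: 0.0
```

Call:
servo_tool([
  [0, 0, 0.8, 0, 0, 0, 0],
  [0, 0, 0.6, 0, 0, 0, 0],
  [0, 0, 0.4, 0, 0, 0, 0],
  [0, 0, 0.2, 0, 0, 0, 0],
  [0, 0, 0, 0, 0, 0, 0],
])

```text
time_s: 36.1
eef_pos: [0.4787, -0.1459, 0.058]
orientation: [-0.035, 3.139, -0.001]
ft_force: [-14.3, 4.1, 49.4]
gripper_width: 0.0001
gripper_force: 24.4
```

Run:
```python
from h import *
p,y=yawpose();print(p,y,sense()['ft_force'].round(2))
save('side','l2.png',(225,60,365,205),4)
```

```text
[ 0.47874811 -0.14588942  0.05799243] 1.5930345366692618 [-14.31   4.13  49.44]
```

View pics/l2.png

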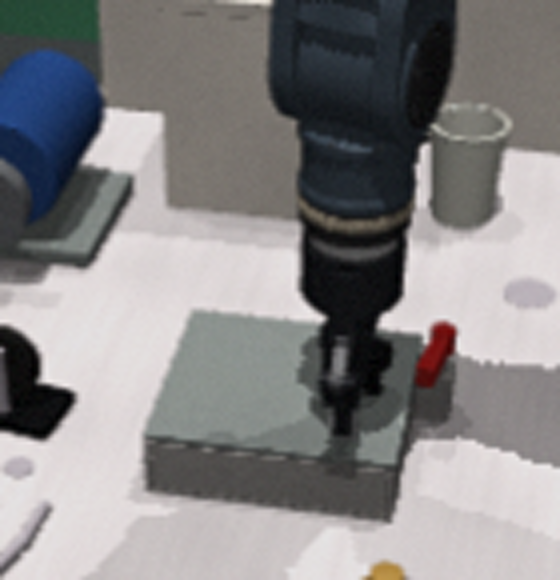

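Call:
servo_tool([
  [0, 0, -1, 0, 0, 0, 0],
  [0, 0, -3, 0, 0, 0, 0],
  [0, 0, -3, 0, 0, 0, 0],
  [0, 0, 0, 0, 0, 0, 0],
  [0, 0, 0, 0, 0, 0, 0],
])

```text
time_s: 36.78
eef_pos: [0.4781, -0.1457, 0.1238]
orientation: [0.035, -3.14, -0.0]
ft_force: [0.2, 0.1, -1.0]
gripper_width: 0.0003
gripper_force: 0.0
```

Run:
```python
from h import *
p,y=yawpose();print(p,y,sense()['ft_force'].round(2))
piv=np.array([.418,-.270])
def F(f,z,g=0,r=.042):
    a=np.array([np.sin(f),np.cos(f)]);t=np.array([-np.cos(f),np.sin(f)])
    c=piv+r*a+(.019+g)*t; return (*c,z,1.593-f,0)
b=F(.09,.125,.015)
e=plan([(.44,-.17,.125,1.593,0),b,F(.09,.07,.015)[:5]+(2,)],start=(p,y)); print(e)
e=plan([F(f,.07) for f in np.arange(.15,1.5,.15)]+[F(1.5,.07)],start=e); print(e)
```

```text
[ 0.47805492 -0.14565513  0.1237825 ] 1.5930262846120153 [ 0.22  0.13 -0.96]
[[3.86,-2.35,-0.12,0,0,0,0],[2.66,-2.7,0,0,0,0.045,0],[2.54,-2.81,0,0,0,0.045,0],[0,0,2.75,0,0,0,0],[0,0,2.75,0,0,0,0],[0,0,0,0,0,0,0],[0,0,0,0,0,0,0]]
(array([ 0.38796035, -0.22510633,  0.0699825 ]), np.float64(1.5030262846120155))
[[-1.75,0.07,0,0,0,0.06,0],[-0.66,0.22,0,0,0,0.15,0],[-0.65,0.22,0,0,0,0.15,0],[-0.66,0.22,0,0,0,0.15,0],[-0.65,0.22,0,0,0,0.15,0],[-0.65,0.23,0,0,0,0.15,0],[-0.66,0.22,0,0,0,0.15,0],[-0.65,0.22,0,0,0,0.15,0],[-0.65,0.22,0,0,0,0.15,0],[-0.66,0.23,0,0,0,0.15,0]]
[[0,0,0,0,0,0,0]]
(array([ 0.45858953, -0.24808303,  0.0699825 ]), np.float64(0.09302628461201551))
```

Call:
servo_tool([
  [3.86, -2.35, -0.12, 0, 0, 0, 0],
  [2.66, -2.7, 0, 0, 0, 0.045, 0],
  [2.54, -2.81, 0, 0, 0, 0.045, 0],
  [0, 0, 0, 0, 0, 0, 0],
  [0, 0, 2.75, 0, 0, 0, 0],
  [0, 0, 2.75, 0, 0, 0, 0],
  [0, 0, 0, 0, 0, 0, 0],
  [0, 0, 0, 0, 0, 0, 0],
])

```text
time_s: 37.78
eef_pos: [0.3888, -0.225, 0.071]
orientation: [-0.105, -3.14, -0.0]
ft_force: [-0.3, 0.2, 0.9]
gripper_width: 0.0
gripper_force: 0.0
```

Call:
servo_tool([
  [-1.75, 0.07, 0, 0, 0, 0.06, 0],
  [-0.66, 0.22, 0, 0, 0, 0.15, 0],
  [-0.65, 0.22, 0, 0, 0, 0.15, 0],
  [-0.66, 0.22, 0, 0, 0, 0.15, 0],
  [-0.65, 0.22, 0, 0, 0, 0.15, 0],
])

```text
time_s: 38.4
eef_pos: [0.4336, -0.2263, 0.0718]
orientation: [1.124, 2.933, 0.0]
ft_force: [-1.3, 1.1, 0.1]
gripper_width: -0.0003
gripper_force: 0.8
```

Call:
servo_tool([
  [-0.65, 0.22, 0, 0, 0, 0.15, 0],
  [-0.65, 0.22, 0, 0, 0, 0.15, 0],
  [-0.65, 0.22, 0, 0, 0, 0.15, 0],
  [-0.65, 0.22, 0, 0, 0, 0.15, 0],
  [-0.65, 0.22, 0, 0, 0, 0.15, 0],
  [0, 0, 0, 0, 0, 0, 0],
])

```text
time_s: 39.15
eef_pos: [0.4595, -0.2485, 0.0716]
orientation: [2.114, 2.322, 0.0]
ft_force: [0.3, 0.2, -0.2]
gripper_width: -0.0003
gripper_force: 0.0
```

Run:
```python
from h import *
s=sense();print(yawpose(s),s['ft_force'].round(2),s['joints'].round(2))
for n in('side','top'):
    im=get_image(n); h=cv2.cvtColor(im,cv2.COLOR_BGR2HSV); m=cv2.inRange(h,(0,150,60),(6,255,255))|cv2.inRange(h,(175,150,60),(180,255,255))
    m[:,:260]=0;m[:80]=0;m[300:]=0;m[:,470:]=0
    print(n,m.sum()//255,cv2.minAreaRect(np.argwhere(m)[:,::-1].astype(np.float32)) if m.any() else 0)
for f in(1.4,1.5,1.55): print(f,w2px('side',[(.418,-.27,.0815),(.418+.056*np.sin(f),-.27+.056*np.cos(f),.0815)]))
```

```text
(array([ 0.45951187, -0.24847491,  0.07162667]), np.float64(0.0940662513596536)) [ 0.28  0.23 -0.16] [-0.5   0.34 -0.31  0.93 -0.    0.98]
side 82 ((332.0, 144.5), (7.0, 12.0), 90.0)
top 4 ((424.50006103515625, 255.00003051757812), (2.1213202476501465, 0.7071067094802856), 45.0)
1.4 [[335.70983998 141.59030313]
 [318.43672984 141.06448063]]
1.5 [[335.70983998 141.59030313]
 [318.51162425 140.10912654]]
1.55 [[335.70983998 141.59030313]
 [318.61307114 139.63856096]]
```

Call:
servo_tool([
  [-0.15, 0, 0, 0, 0, 0.05, 0],
  [-0.1, 0, 0, 0, 0, 0.02, 0],
  [-0.05, 0, 0, 0, 0, 0, 0],
  [0, 0, 0, 0, 0, 0, 0],
  [0, 0, 0, 0, 0, 0, 0],
])

```text
time_s: 39.88
eef_pos: [0.4592, -0.2506, 0.071]
orientation: [-2.193, -2.249, -0.002]
ft_force: [2.3, 4.6, 2.7]
gripper_width: 0.0003
gripper_force: 2.4
```

Call:
servo_tool([
  [-0.05, 0, 0, 0, 0, 0, 0],
  [0, 0, 0, 0, 0, 0, 0],
  [0, 0, 0, 0, 0, 0, 0],
])

```text
time_s: 40.25
eef_pos: [0.4592, -0.2506, 0.071]
orientation: [-2.193, -2.249, -0.003]
ft_force: [2.7, 7.7, 3.9]
gripper_width: -0.0
gripper_force: 3.4
```

Call:
servo_tool([
  [0.8, 0, 0, 0, 0, 0, 0],
  [0, 0, -3, 0, 0, 0, 0],
  [0, 0, -5, 0, 0, 0, 0],
  [0, 0, -5, 0, 0, 0, 0],
  [5, 0, -3, 0, 0, 0, 0],
  [5, 0, 0, 0, 0, 0, 0],
  [5, 0, 0, 0, 0, 0, 0],
  [5, 0, 0, 0, 0, 0, 0],
  [5, 0, 0, 0, 0, 0, 0],
  [5, 0, 0, 0, 0, 0, 0],
])

```text
time_s: 41.5
eef_pos: [0.4513, 0.0577, 0.2308]
orientation: [2.194, 2.247, -0.001]
ft_force: [1.2, 1.2, 0.7]
gripper_width: -0.0001
gripper_force: 0.0
```

Call:
servo_tool([
  [5, 0, 0, 0, 0, 0, 0],
  [5, 0, 0, 0, 0, 0, 0],
  [0, 0, 0, 0, 0, 0, 0],
  [0, 0, 0, 0, 0, 0, 0],
])

```text
time_s: 42.0
eef_pos: [0.4492, 0.1561, 0.2305]
orientation: [2.194, 2.248, -0.001]
ft_force: [-0.2, -0.6, 1.1]
gripper_width: -0.0002
gripper_force: 0.0
```

Run:
```python
from h import *
s=sense();print(s['eef_pos'],s['ft_force'].round(2))
a=get_image('side')[60:310,170:365]; b=get_image('top')[110:270,265:455]
a=cv2.resize(a,None,fx=2.2,fy=2.2,interpolation=2);b=cv2.resize(b,None,fx=1.95,fy=1.95,interpolation=2)
o=np.zeros((550,800,3),np.uint8);o[:,:429]=a;o[:b.shape[0],429:429+b.shape[1]]=b[:,:371]
cv2.imwrite('pics/z1.png',o)
```

```text
[0.44917004 0.15612093 0.23053137] [-0.24 -0.62  1.13]
```

View pics/z1.png

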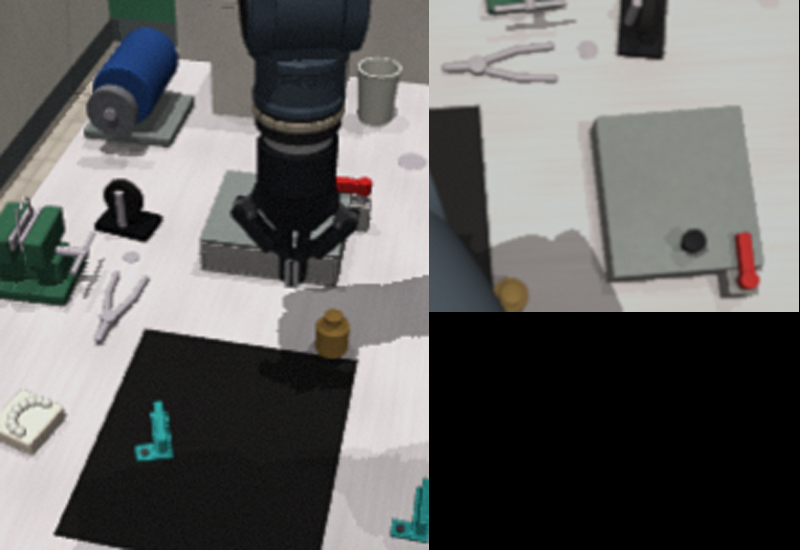

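The lid is flat and shut. The red arm runs square across its edge (hub at (747,278), tip at (743,235)), the mat is clear of brackets, and the bystanders are where they were.

```bash
python3 -c "
from rig import sign_off; print(sign_off())"
```

```text
the job is handed in; nothing more can be done
None
```

The job is done and handed in: the three right-hand brackets are in the blue bay and the two left-hand ones in the yellow bay, the lid was shut and then locked with the turnbutton at its stop, and it took about 42 s of robot time; the sign-off gave no verdict.

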